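Size a parcel in the desk gauge

ROBOT

A 6-joint arm with a two-finger parallel gripper is mounted at the origin on the work surface. World frame = base frame: x ahead of the robot, y to its left, z up, the work surface at z = 0. Lengths are in mm, angles in rad, forces in N, time in s.
With the tool pointing down it reaches from about 325 to 850 mm from the base axis. Payload 15.5 kg.
Tool frame: the origin (TCP) lies at the very end of the fingers, on their centre line; the grasp point (between the pads) lies 19 mm behind it (pinch_z is the distance from the TCP to the grasp point, in mm); z points along the fingers, y is the direction in which the jaws open and shut (so a half turn about z gives the same grasp; the last joint's range is limited). The gripper opens to 91 mm and grips with 3 to 60 N. Pads are 32 mm wide; open, the fingers measure 118 mm over their backs; the gripper's body (76 mm by 178 mm) begins 60 mm behind the grasp point.
Start: joints at [1.131, 0.494, 1.345, -0, 1.302, -0.096], TCP at [211.251, 588.217, 213.915] pointing down, gripper open.
Joint ranges: [-2.91, 2.91], [-0.82, 2.16], [0.22, 2.67], [-1.22, 4.37], [0.12, 2.79], [-3.08, 3.08]. Speed limits (rad/s): [1.89, 1.89, 2.57, 3.01, 3.01, 3.01].

INTERFACE

Orientations are given as a rotation vector (axis times angle).
In Python, from cell import * gives the robot as it stands. The module is installed in compiled form; this text tells all that it offers.
- The arm moves only by the tool carry_out, never from a script. Its argument "deltas" is text: rows parted by semicolons, each of 7 numbers parted by spaces: the finger opening in mm, from 0 to 91.2, then the shift along the tool's x, y, z in units of 100 cm (1.0 is 100 cm), then the turn, a rotation vector about the tool's x, y, z in units of 360 degrees (1.0 is 360 degrees). A call has 1 to 5 rows; each row is the pose to reach, as a shift and turn from the pose measured when the call began, along the tool's axes at that moment, turning the shorter way round; what a row does not reach only later rows make up. A row lasts 1/10 s, in which the tool goes at most 50 mm and 8.59 degrees, less where a joint would pass 70% of its speed; a pose out of reach is approached as far as the arm can. A call with a number of a shift or a turn outside -1 to 1 is refused whole. A call with a gripper value outside its range is refused whole. The fingers move at their own pace and stop on an object; the grip force is fixed at half the most. Time passes only in rows, so rows that repeat a pose let the fingers close. It gives the time, the measured TCP pose, the force and the opening at its end, in the units of the state.
- state(): the state, without advancing time (a new reading comes with each control period).
- camera(name): name is "side" or "top" or "wrist"; returns a dict with "pixels" (384x512x3 uint8, red, green, blue), "camera_matrix" (3x3 intrinsics, pixels), "R" (3x3) and "t" (3): a world point X has camera coordinates R X + t. Camera axes: x right, y down, z forward; pixel columns grow to the right and rows downward; lengths in mm; the calibration is good to about 2 mm. A picture is of the moment at which its call begins. There is no depth.
- close_job(): hands the job in, once; it reports no verdict.
The state is a dict: "time": time; "joint_positions": joint angles; "dq": joint speeds; "joint_efforts": joint torques, N m; "tcp_pos": TCP position; "tcp_rot": TCP orientation; "force": force on the tool from outside, world axes, zero at the start; "wrist_torque": the same for the moment, N m; "opening": finger opening in mm.
Only numpy, scipy, OpenCV 4.12 (cv2) and the standard library are available. Lean on these libraries where they do the work, as an engineer would, in place of code of your own. Each camera call takes 0.05 s, during which the arm holds its last target. There are 200 camera calls.

TASK

Size the flat carton for posting: push it along the desk into the corner of the metal sizing gauge, one long side flush against the long fence and one end flush against the short fence. Then push the gauge's sliding jaw along the long fence until it touches the carton's other end. Only push: do not lift or tip the carton, and leave everything else on the desk where it is.

Things in the scene. Friction and masses are not known exactly. Their poses are not given: they have to be found in the camera images.
- gauge: Parcel gauge fixed to the desk: two aluminium fences, 14 mm thick, 30 mm high, in an L. Origin: at desk height where their inner faces meet. The long fence runs 330 mm along its -y, inner face at x = 0, body at x 0 to 14 mm; the short one 135 mm along its -x, inner face at y = 0, body at y 0 to 14 mm. Carton and jaw lie at negative x and y. z up. Yaw -0.2 to 0.1
- parcel_center (a point): Centre (half-way up) of the flat cardboard carton: 95 mm along its x, 120 mm along its y, 45 mm high, 0.2 to 0.45 kg, loose. It starts turned up to 0.3 rad from the gauge, clear of both fences, between short fence and jaw, its long +x side facing the long fence, its +y end the short one. Seated, its centre is at x -47.5, y -60 mm in the gauge's frame
- cursor (a joint): Position in m of the sliding jaw along the gauge's +y. Its measuring face is at y = -0.30 + value in the gauge's frame: about 0 to 0.03 at the start, 0.18 when it touches the seated carton. About 1.5 N of friction; it stays where it is left
- cursor_face (a point): Middle of the measuring face (looks along the gauge's +y) of the black sliding jaw: an upright plate, 60 mm along the gauge's x (1 to 61 mm in front of the long fence's inner face), 12 mm thick behind this face (towards -y), 3 to 40 mm above the desk. Its saddle, 44 mm high, reaching 20 mm behind this face, rides on the long fence. Push the plate's back (-y side)
- stapler: Bystander: black desk stapler, 135 x 36 x 55 mm, origin under its middle
- tape_dispenser: Bystander: grey tape dispenser, 150 x 55 x 87 mm, origin under its middle
- mug: Bystander: white mug, radius 40, height 92 mm, origin under its middle
- tall_carton: Bystander: small upright carton 62 x 62 x 95 mm, not the parcel to be sized, origin under its middle
- eraser: Bystander: white eraser 46 x 22 x 13 mm, origin under its middle
- stamp: Bystander: rubber stamp, black base 50 x 26 mm with a wooden grip, 68 mm high, origin under its middle
- glue_stick: Bystander: upright glue stick, radius 13, height 86 mm, origin under its middle
There are look-alikes about, which are no part of the job. What is shaped like the part that bears parcel_center but turquoise is not meant.

How it is judged:
By the outcome, as a careful person would: the job done as asked, in the order asked, and still so for the second after the job is handed in, with the robot touching nothing.
It also fails if it takes over 64 s, if anything falls off the work surface, if the arm or the gripper's body presses on something with over 40 N, if the wrist force passes 120 N, or if a joint passes its speed limit or range.

## Working session

There is one attempt and no reset: what is moved stays moved. The work goes in short steps, Python scripts to look and compute and a tool call to move; the robot and the scene stay as the last step left them, time stands still between calls to the robot, and variables do not carry over. Pictures are saved under pics/ and viewed, about 8 in all and at most 12, crops included, and the job is handed in when it is done.

Besides the shell and the picture viewer there is one more tool, called in YAML: its name, and indented under it one key for each argument. carry_out: Moves the arm, as the interface text tells. Shifts and turns lie within -1 to 1; 1 stands for 100 cm of shift or 360 degrees of turn. Its arguments: {"type":"object","properties":{"deltas":{"type":"string"}},"required":["deltas"]}

```bash
mkdir -p pics
python3 - <<'E'
from cell import *
import cv2,numpy as np,pickle
ims=[]
for n in ("top","side"):
    c=camera(n); pickle.dump(c,open(n+".pkl","wb"))
    cv2.imwrite(f"pics/{n}0.png",cv2.resize(c["pixels"][:,:,::-1],(768,576)))
    print(n,c["camera_matrix"].tolist(),np.round(c["R"],3).tolist(),np.round(c["t"],1).tolist())
print(state())
E
```

```text
top [[376.6478893963096, 0.0, 252.8625214158048], [0.0, 376.6478893963096, 192.65016955324228], [0.0, 0.0, 1.0]] [[-0.02, -1.0, -0.014], [-0.995, 0.021, -0.102], [0.102, 0.012, -0.995]] [12.9, 506.1, 1029.5]
side [[370.57853759202203, 0.0, 253.3359879227643], [0.0, 370.57853759202203, 187.09445094413948], [0.0, 0.0, 1.0]] [[0.851, -0.524, 0.012], [-0.389, -0.647, -0.655], [0.352, 0.553, -0.755]] [-440.6, 217.8, 801.3]
{'time': 0.1, 'joint_positions': array([ 1.13043935e+00,  4.94134828e-01,  1.34605718e+00, -6.91051344e-06,
        1.30249774e+00, -9.54839046e-02]), 'dq': array([-0.00153098, -0.00051448, -0.00210425, -0.00268447, -0.00105271,
       -0.0006831 ]), 'joint_efforts': array([ 2.71116893e-03, -8.80240846e+01, -3.82544160e+01,  7.11434917e-02,
        4.85001679e-02, -8.52063022e-05]), 'tcp_pos': array([211.1439219 , 587.89689268, 213.3933818 ]), 'tcp_rot': array([-5.38993054e-01, -3.09472192e+00,  1.66444869e-03]), 'force': array([ 0.36915345, -0.29880426,  0.91654629]), 'wrist_torque': array([-0.01458352,  0.02962952,  0.02441077]), 'opening': 91.33075375141046}
```

View pics/top0.png

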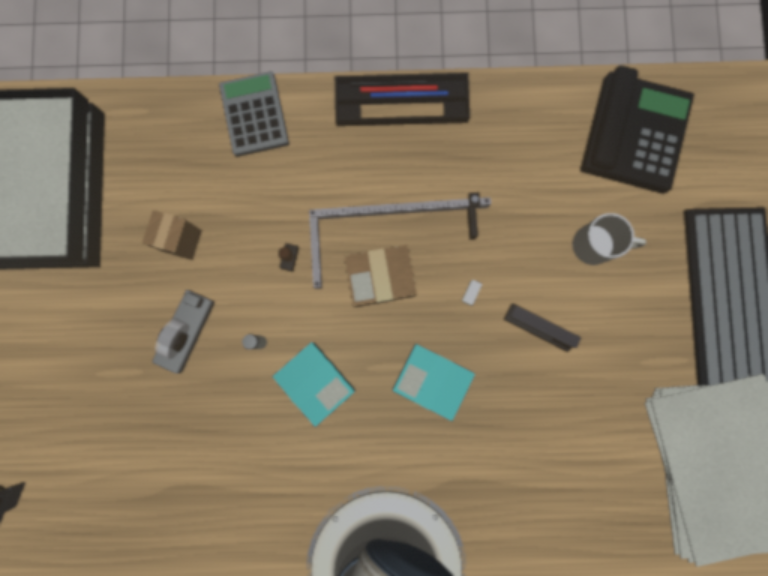

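View pics/side0.png

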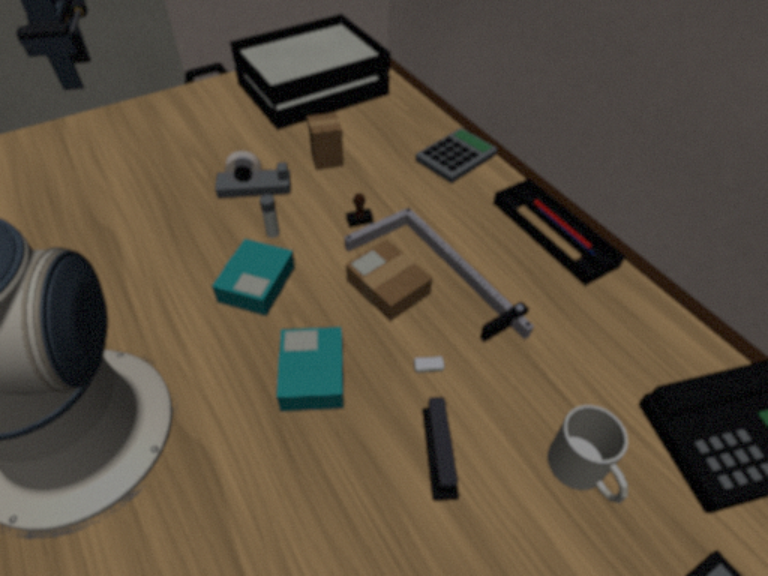

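The candidates for the carton in the top view are the brown one at (380,275), the turquoise ones at (314,384) and (434,383), and the tall carton at (172,235). The brown flat one lies between the short fence (317,250) and the jaw (473,216), so I choose that. Next is a close crop.

```bash
cat > h.py <<'E'
import numpy as np,pickle,cv2
def ray(c,u,v,z):
    K,R,t=c["camera_matrix"],np.array(c["R"]),np.array(c["t"])
    d=R.T@np.linalg.solve(K,[u,v,1.]); o=-R.T@t
    return o+d*(z-o[2])/d[2]
def proj(c,P):
    p=np.atleast_2d(P)@np.array(c["R"]).T+c["t"]; q=p@np.array(c["camera_matrix"]).T
    return q[:,:2]/q[:,2:]
E
python3 - <<'E'
import pickle,cv2
c=pickle.load(open("top.pkl","rb"))
cv2.imwrite("pics/crop1.png",cv2.resize(c["pixels"][125:215,195:335,::-1],None,fx=5.5,fy=5.5,interpolation=cv2.INTER_CUBIC))
E
```

```text
(no output)
```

View pics/crop1.png

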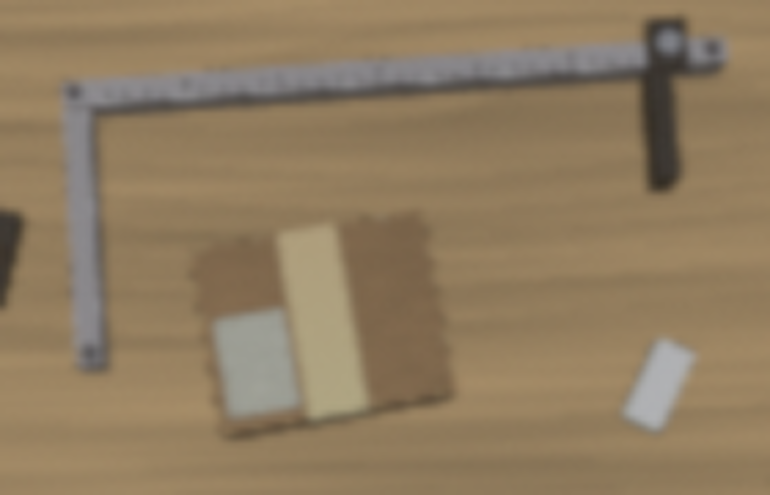

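Run:
```python
from h import *
c=pickle.load(open("top.pkl","rb"))
f=lambda x,y,z:ray(c,195+(x+.5)/5.5-.5,125+(y+.5)/5.5-.5,z)[:2]
O=f(97,110,30);E=f(722,68,30);S=f(106,368,30)
print("O",O,"E",E,np.linalg.norm(E-O),"S",S,np.linalg.norm(S-O))
d=O-E; print("yaw",np.arctan2(-d[0],d[1]), "yawS",np.arctan2((O-S)[1],(O-S)[0]))
C=np.array([f(*p,45) for p in((193,257),(422,212),(452,395),(225,432))]);print(C,C.mean(0),[np.linalg.norm(C[i]-C[i-1]) for i in range(4)])
th=np.arctan2(-d[0],d[1]);R=np.array([[np.cos(th),-np.sin(th)],[np.sin(th),np.cos(th)]])
print("carton in gauge",(C-O)@R,(C.mean(0)-O)@R)
for p in((645,80),(648,185),(678,185)):print((f(*p,40)-O)@R,f(*p,40))
print("eraser",f(660,385,13))
s=[f(x*1.0/1.5*5.5-195*5.5,y/1.5*5.5-125*5.5,0) for x,y in((289,262),(472,292),(540,335),(600,245),(314,384),(434,383))];print(s)
```

```text
O [645.15498944 114.59555503] E [ 659.58908897 -207.25209434] 322.1711542578743 S [511.41687571 111.22903662] 133.78047880562764
yaw 0.04481758397319489 yawS 0.02516715330113389
[[565.06095052  65.06797595]
 [585.39963298 -50.7441056 ]
 [492.49203264 -63.38389445]
 [476.37998344  50.30494717]] [5.29833150e+02 3.11230766e-01] [np.float64(89.9013956548663), np.float64(117.58443875003087), np.float64(93.76346016831846), np.float64(114.82487030064377)]
carton in gauge [[ -82.23257673  -45.88942673]
 [ -67.10299742 -162.49644224]
 [-160.48360071 -170.9610386 ]
 [-171.48591752  -56.66449507]] [-120.3262731  -109.00285066]
[  -5.94591637 -280.66167829] [ 651.78941144 -166.0506921 ]
[ -60.10604078 -277.79110074] [ 597.55506207 -165.60951041]
[ -61.13192088 -292.90857408] [ 597.20751395 -180.75776577]
eraser [ 498.2874714  -172.02561851]
[array([566.17617858, 176.83285287]), array([ 500.4901337 , -173.08318438]), array([ 416.06506258, -298.35819189]), array([ 585.79459037, -421.45590075]), array([332.71090862, 130.45078848]), array([330.22605657, -95.51061223])]
```

```bash
cat >> h.py <<'E'
from scipy.spatial.transform import Rotation as Ro
O=np.array([645.2,114.6]);TH=0.045
def g2w(x,y): 
    c,s=np.cos(TH),np.sin(TH); return O+[c*x-s*y,s*x+c*y]
def w2g(p):
    c,s=np.cos(TH),np.sin(TH); d=np.array(p)[:2]-O; return np.array([c*d[0]+s*d[1],-s*d[0]+c*d[1]])
def tgt(gx,gy,z,ydir):
    "deltas to TCP at gauge gx,gy, world z, tool y at heading ydir (rad, gauge frame)"
    from cell import state
    s=state();R=Ro.from_rotvec(s["tcp_rot"]).as_matrix()
    h=ydir+TH;y=np.array([np.cos(h),np.sin(h),0]);zz=np.array([0,0,-1.]);x=np.cross(y,zz)
    Rt=np.array([x,y,zz]).T
    p=np.append(g2w(gx,gy),z)
    print("gauge pos",w2g(s["tcp_pos"]),s["tcp_pos"][2],"t",s["time"],"F",np.round(s["force"],1),s["joint_positions"][5])
    print("shift",np.round(R.T@(p-s["tcp_pos"])/1000,4),"turn",np.round(Ro.from_matrix(R.T@Rt).as_rotvec()/2/np.pi,4))
E
python3 -c "
from h import *
tgt(-205,-109,150,np.pi/2)"
```

```text
gauge pos [-412.32549777  492.3436924 ] 213.393381803161 t 0.1 F [ 0.4 -0.3  0.9] -0.09548390459854468
shift [-0.4203 -0.4774  0.0639] turn [-0.0002 -0.     -0.062 ]
```

carry_out:
  deltas: "70 -0.42 -0.477 0.064 0 0 -0.062;70 -0.42 -0.477 0.064 0 0 -0.062;70 -0.42 -0.477 0.064 0 0 -0.062;70 -0.42 -0.477 0.064 0 0 -0.062;70 -0.42 -0.477 0.064 0 0 -0.062"

```text
time: 0.6
tcp_pos: [302.1, 357.1, 188.8]
tcp_rot: [0.072, -3.14, 0.002]
force: [0.4, 0.5, 0.3]
opening: 70.1
```

```bash
python3 -c "
from h import *
tgt(-205,-109,150,np.pi/2)"
```

```text
gauge pos [-331.80483967  257.68570358] 188.7955721891257 t 0.6 F [0.4 0.5 0.3] -0.8749256086790385
shift [-0.1266 -0.3667  0.0391] turn [-0.0002 -0.0001  0.0001]
```

carry_out:
  deltas: "70 -0.127 -0.367 0.039 0 0 0;70 -0.127 -0.367 0.039 0 0 0;70 -0.127 -0.367 0.039 0 0 0;70 -0.127 -0.367 0.039 0 0 0;70 -0.127 -0.367 0.039 0 0 0"

```text
time: 1.1
tcp_pos: [393.9, 125.7, 164.1]
tcp_rot: [0.072, -3.14, 0.002]
force: [1.4, 0.9, -0.6]
opening: 70.0
```

carry_out:
  deltas: "70 -0.051 -0.147 0.015 0 0 0;70 -0.051 -0.147 0.015 0 0 0;70 -0.051 -0.147 0.015 0 0 0;70 -0.051 -0.147 0.015 0 0 0;70 -0.051 -0.147 0.015 0 0 0"

```text
time: 1.6
tcp_pos: [451.8, -20.1, 148.9]
tcp_rot: [0.067, -3.14, 0.002]
force: [-0.6, 0.2, -0.2]
opening: 70.2
```

```bash
python3 -c "
from h import *
from cell import camera
tgt(-205,-109,13,np.pi/2)
c=camera('wrist');pickle.dump(c,open('w1.pkl','wb'))
cv2.imwrite('pics/w1.png',cv2.resize(c['pixels'][:,:,::-1],(768,576)))
G=[(0,0,30),(0,-200,30),(-135,0,30)]
print(proj(c,[np.append(g2w(a,b),z) for a,b,z in G])*1.5)
"
```

```text
gauge pos [-199.30885086 -125.87908094] 148.89326567325924 t 1.6 F [-0.6  0.2 -0.2] -1.7886056537499786
shift [0.0056 0.017  0.1359] turn [-0.0002 -0.0002 -0.0003]
[[546.38918692 510.48875309]
 [303.14630716 510.85674198]
 [561.56708033 357.89004427]]
```

View pics/w1.png

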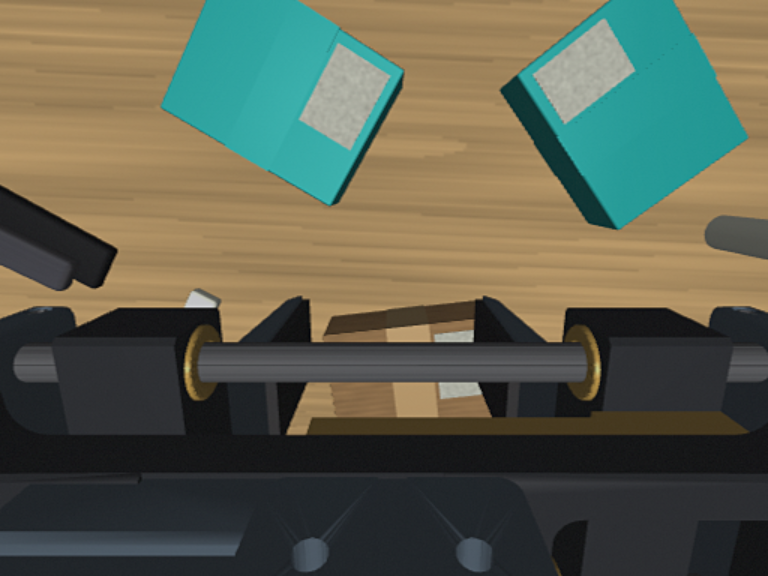

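The wrist view faces backward. The carton's near edge is at (400,310) between the fingers and both turquoise cartons are behind, so it is clear to descend.

carry_out:
  deltas: "70 0.006 0.017 0.05 0 0 0;70 0.006 0.017 0.1 0 0 0;70 0.006 0.017 0.136 0 0 0;70 0.006 0.017 0.136 0 0 0"

```text
time: 2.05
tcp_pos: [441.0, -0.3, 9.8]
tcp_rot: [0.072, -3.132, -0.001]
force: [0.8, 0.2, 1.1]
opening: 70.4
```

carry_out:
  deltas: "70 -0.008 0 0 0 0 0;70 -0.016 0 0 0 0 0;70 -0.024 0 0 0 0 0;70 -0.032 0 0 0 0 0;70 -0.04 0 0 0 0 0"

```text
time: 2.55
tcp_pos: [481.7, 1.5, 10.4]
tcp_rot: [0.072, -3.133, -0.001]
force: [-4.3, -0.4, 3.8]
opening: 69.6
```

carry_out:
  deltas: "70 -0.008 0 0 0 0 0;70 -0.016 0 0 0 0 0;70 -0.024 0 0 0 0 0;70 -0.032 0 0 0 0 0;70 -0.036 0 0 0 0 0"

```text
time: 3.05
tcp_pos: [518.6, 3.2, 10.0]
tcp_rot: [0.072, -3.133, -0.001]
force: [-4.4, 0.2, 4.1]
opening: 70.2
```

```bash
python3 -c "
from h import *
tgt(-111,-109,13,np.pi/2)
"
```

```text
gauge pos [-131.52143868 -105.61363961] 10.042080020104565 t 3.05 F [-4.4  0.2  4.1] -1.7249383049116236
shift [-0.0205 -0.0034 -0.0031] turn [ 0.0001 -0.0012  0.0002]
```

carry_out:
  deltas: "70 -0.004 0 -0.001 0 0 0;70 -0.008 0 -0.002 0 0 0;70 -0.012 0 -0.003 0 0 0;70 -0.015 0 -0.003 0 0 0"

```text
time: 3.45
tcp_pos: [534.1, 3.8, 13.1]
tcp_rot: [0.072, -3.133, -0.001]
force: [-0.8, -1.2, -0.8]
opening: 70.4
```

carry_out:
  deltas: "70 -0.002 0 0 0 0 0;70 -0.004 0 0 0 0 0;70 -0.005 0 0 0 0 0"

```text
time: 3.75
tcp_pos: [539.2, 4.1, 13.0]
tcp_rot: [0.072, -3.133, -0.001]
force: [-1.8, -0.2, -2.0]
opening: 70.0
```

```bash
python3 -c "
from h import *
tgt(-111,-109,13,np.pi/2)
"
```

```text
gauge pos [-110.90522516 -105.63021257] 12.991368624790553 t 3.75 F [-1.8 -0.2 -2. ] -1.7191820641494673
shift [ 0.0001 -0.0034 -0.    ] turn [ 0.0001 -0.0012  0.0002]
```

carry_out:
  deltas: "70 -0.001 0 0 0 0 0;70 -0.002 0 0 0 0 0;70 -0.002 0 0 0 0 0"

```text
time: 4.05
tcp_pos: [540.8, 4.2, 12.9]
tcp_rot: [0.072, -3.133, -0.001]
force: [-4.0, -0.3, -0.8]
opening: 70.2
```

Run:
```python
from h import *
from cell import *
ims=[]
for n,(a,b,cc,d) in dict(top=(120,210,190,340),side=(130,230,210,370)).items():
    c=camera(n);pickle.dump(c,open(n+'2.pkl','wb'))
    ims.append(cv2.resize(c['pixels'][a:b,cc:d,::-1],(750,450 if n=='top' else 469),interpolation=cv2.INTER_CUBIC)[:450])
    cv2.imwrite(f'pics/{n}2.png',ims[-1])
print(state()["force"])
```

```text
[-4.4193553  -0.37872575 -1.69992884]
```

View pics/side2.png

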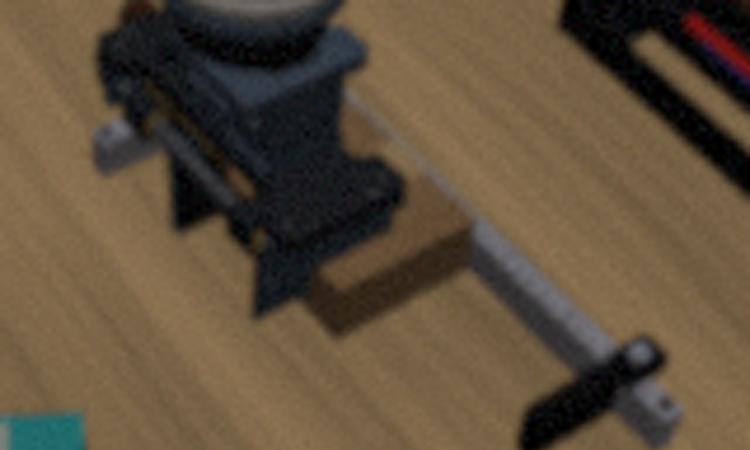

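The carton's corner at (472,230) is at or near the fence and it looks aligned. I'll push on until the force rises.

carry_out:
  deltas: "70 -0.001 0 0 0 0 0;70 -0.002 0 0 0 0 0;70 -0.003 0 0 0 0 0"

```text
time: 4.45
tcp_pos: [540.7, 4.3, 12.7]
tcp_rot: [0.072, -3.127, -0.001]
force: [-22.6, -4.7, 18.2]
opening: 70.3
```

carry_out:
  deltas: "70 -0.001 0 0 0 0 0;70 -0.002 0 0 0 0 0"

```text
time: 4.65
tcp_pos: [540.6, 4.3, 12.7]
tcp_rot: [0.072, -3.123, -0.001]
force: [-18.0, -4.4, 14.7]
opening: 69.8
```

carry_out:
  deltas: "70 0.02 0 0 0 0 0;70 0.035 0 -0.03 0 0 0;60 0.035 0 -0.08 0 0 0;45 0.035 0 -0.13 0 0 0"

```text
time: 5.05
tcp_pos: [507.6, 2.6, 144.9]
tcp_rot: [0.072, -3.123, -0.001]
force: [2.3, -0.5, -0.7]
opening: 56.8
```

```bash
python3 -c "
from h import *
tgt(-50,-205,130,0)
"
```

```text
gauge pos [-142.54465739 -105.65165484] 144.85418064121404 t 5.05 F [ 2.3 -0.5 -0.7] -1.7273449522867006
shift [-0.0927 -0.0995  0.0131] turn [-0.002  -0.0023  0.2502]
```

carry_out:
  deltas: "45 -0.093 -0.1 0 -0.002 -0.002 0.25;45 -0.093 -0.1 0 -0.002 -0.002 0.25;45 -0.093 -0.1 0 -0.002 -0.002 0.25;45 -0.093 -0.1 0 -0.002 -0.002 0.25;45 -0.093 -0.1 0 -0.002 -0.002 0.25"

```text
time: 5.55
tcp_pos: [606.3, -94.2, 143.1]
tcp_rot: [-1.091, -2.937, -0.001]
force: [-0.6, 0.4, 0.7]
opening: 45.0
```

```bash
python3 -c "
from h import *
tgt(-50,-205,130,0)
"
```

```text
gauge pos [ -48.25227966 -206.81330851] 143.1396862400741 t 5.55 F [-0.6  0.4  0.7] -1.1123510145285462
shift [0.0024 0.0002 0.0132] turn [-0.001  -0.0011  0.1296]
```

carry_out:
  deltas: "45 0.002 0 0.013 -0.001 -0.001 0.13;45 0.002 0 0.013 -0.001 -0.001 0.13;45 0.002 0 0.013 -0.001 -0.001 0.13;45 0.002 0 0.013 -0.001 -0.001 0.13;45 0.002 0 0.013 -0.001 -0.001 0.13"

```text
time: 6.05
tcp_pos: [605.3, -93.0, 130.4]
tcp_rot: [-2.095, -2.341, -0.002]
force: [0.2, 0.6, -0.1]
opening: 44.9
```

carry_out:
  deltas: "45 0 0 0 0 0 0.01;45 0 0 0 0 0 0.01"

```text
time: 6.25
tcp_pos: [605.9, -93.1, 130.7]
tcp_rot: [2.168, 2.272, 0.003]
force: [0.1, 0.7, -0.3]
opening: 45.2
```

Run:
```python
from h import *
from cell import *
tgt(-50,-207,13,0)
c=camera('wrist');cv2.imwrite('pics/w3.png',cv2.resize(c['pixels'][:,:,::-1],(600,450)))
c=camera('top');pickle.dump(c,open('top3.pkl','wb'))
im=cv2.resize(c['pixels'][125:215,195:335,::-1],None,fx=5,fy=5,interpolation=cv2.INTER_CUBIC)
cv2.imwrite('pics/top3.png',im)
```

```text
gauge pos [ -48.55834495 -205.76275819] 130.7454883452947 t 6.25 F [ 0.1  0.7 -0.3] -0.29793069452642296
shift [-0.0013 -0.0017  0.1177] turn [ 0.0003 -0.0001  0.0003]
```

View pics/top3.png

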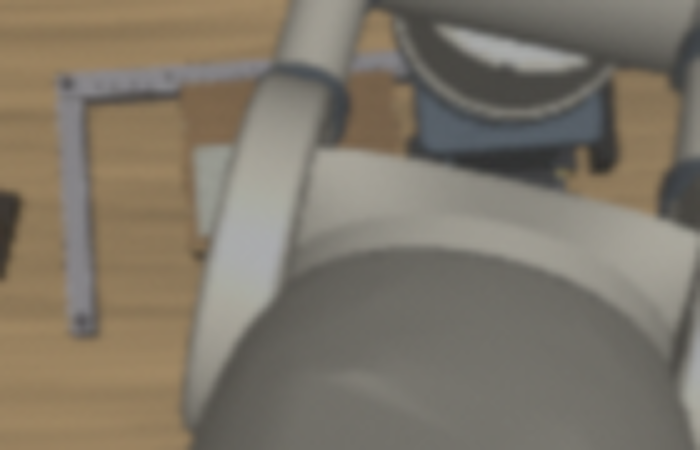

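The carton is flush against the long fence (top edge near row 85) and its left end is at column 181, about 50 mm from the short fence. Descending.

carry_out:
  deltas: "45 -0.001 -0.002 0.05 0 0 0;45 -0.001 -0.002 0.1 0 0 0;45 -0.001 -0.002 0.117 0 0 0;45 -0.001 -0.002 0.117 0 0 0"

```text
time: 6.75
tcp_pos: [602.3, -93.7, 11.0]
tcp_rot: [-2.16, -2.277, 0.001]
force: [1.1, -0.3, 0.8]
opening: 45.2
```

carry_out:
  deltas: "45 0.007 0 0 0 0 0;45 0.014 0 0 0 0 0;45 0.021 0 0 0 0 0;45 0.028 0 0 0 0 0;45 0.035 0 0 0 0 0"

```text
time: 7.25
tcp_pos: [601.2, -58.4, 12.1]
tcp_rot: [-2.161, -2.278, -0.0]
force: [0.8, -5.2, 3.9]
opening: 45.0
```

```bash
python3 -c "
from h import *
tgt(-50,-136,13,0)
"
```

```text
gauge pos [ -51.77670129 -170.80942408] 12.052882272530516 t 7.25 F [ 0.8 -5.2  3.9] -0.24990679274042651
shift [ 0.0348  0.0021 -0.0009] turn [-0.0001 -0.0002  0.0013]
```

carry_out:
  deltas: "45 0.006 0 0 0 0 0.001;45 0.012 0 0 0 0 0.001;45 0.018 0 0 0 0 0.001;45 0.024 0 0 0 0 0.001;45 0.028 0 0 0 0 0.001"

```text
time: 7.75
tcp_pos: [599.8, -29.9, 12.2]
tcp_rot: [-2.168, -2.272, -0.0]
force: [0.5, -5.0, 4.1]
opening: 44.8
```

carry_out:
  deltas: "45 0.002 0 0 0 0 0;45 0.004 0 0 0 0 0;45 0.005 0 0 0 0 0"

```text
time: 8.05
tcp_pos: [599.5, -24.9, 12.2]
tcp_rot: [-2.168, -2.272, -0.0]
force: [-0.2, -4.9, 3.8]
opening: 45.2
```

```bash
python3 -c "
from h import *
tgt(-50,-136,13,0)
"
```

```text
gauge pos [ -51.94738455 -137.25745065] 12.15971190630373 t 8.05 F [-0.2 -4.9  3.8] -0.1891235901949978
shift [ 0.0013  0.0019 -0.0008] turn [-0.0001 -0.0002  0.0003]
```

carry_out:
  deltas: "45 0.001 0 0 0 0 0;45 0.002 0 0 0 0 0;45 0.003 0 0 0 0 0"

```text
time: 8.35
tcp_pos: [599.4, -23.0, 12.2]
tcp_rot: [-2.168, -2.273, 0.001]
force: [-2.4, -22.2, 5.0]
opening: 45.0
```

carry_out:
  deltas: "45 0.001 0 0 0 0 0;45 0.002 0 0 0 0 0"

```text
time: 8.55
tcp_pos: [599.4, -22.9, 12.2]
tcp_rot: [2.167, 2.272, -0.004]
force: [-2.1, -31.5, 4.0]
opening: 45.2
```

carry_out:
  deltas: "45 -0.02 0 0 0 0 0;30 -0.03 0 -0.03 0 0 0;10 -0.03 0 -0.08 0 0 0;0 -0.06 0.01 -0.1 0 0 0;0 -0.11 0.02 -0.1 0 0 0"

```text
time: 9.05
tcp_pos: [626.1, -129.4, 116.1]
tcp_rot: [2.162, 2.273, 0.001]
force: [-0.3, -0.3, -0.6]
opening: 15.9
```

```bash
python3 -c "
from h import *
tgt(-30,-330,105,0)
"
```

```text
gauge pos [ -30.08974307 -242.93346768] 116.11514684963878 t 9.05 F [-0.3 -0.3 -0.6] -0.3455220567518196
shift [-0.087  -0.0004  0.0114] turn [0.0006 0.0005 0.0008]
```

carry_out:
  deltas: "0 -0.045 0 0.01 0 0 0;0 -0.087 0 0.01 0 0 0;0 -0.087 0 0.01 0 0 0;0 -0.087 0 0.01 0 0 0"

```text
time: 9.45
tcp_pos: [629.9, -216.7, 105.8]
tcp_rot: [2.165, 2.272, 0.001]
force: [-0.2, 1.5, -0.0]
opening: 0.2
```

Run:
```python
from h import *
from cell import *
tgt(-30,-330,15,0)
c=camera('side');pickle.dump(c,open('side4.pkl','wb'))
im=cv2.resize(c['pixels'][130:230,215:375,::-1],None,fx=5,fy=5,interpolation=cv2.INTER_CUBIC)
cv2.imwrite('pics/side4.png',im)
```

```text
gauge pos [ -30.1643621  -330.27326985] 105.78534660475142 t 9.45 F [-0.2  1.5 -0. ] -0.4686817218732005
shift [ 0.0005 -0.0001  0.0908] turn [0.0004 0.0003 0.0006]
```

View pics/side4.png

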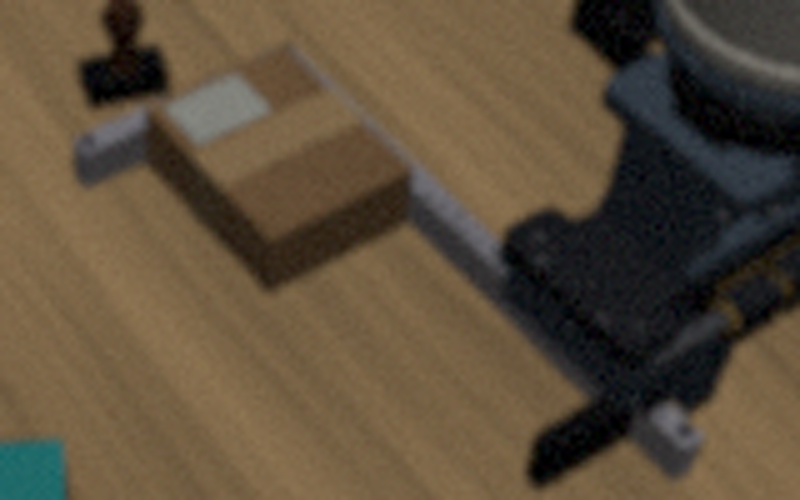

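The carton looks seated: flush along the fence (corner at (410,180)) and against the short fence at (150,115). The jaw is at (590,430) and the fingers are behind it.

carry_out:
  deltas: "0 0 0 0.045 0 0 0;0 0 0 0.085 0 0 0;0 0 0 0.091 0 0 0;0 0 0 0.091 0 0 0"

```text
time: 9.9
tcp_pos: [629.7, -214.5, 14.5]
tcp_rot: [2.163, 2.277, -0.0]
force: [1.3, -1.5, 1.0]
opening: 0.7
```

carry_out:
  deltas: "0 0.008 0 0 0 0 0;0 0.016 0 0 0 0 0;0 0.024 0 0 0 0 0;0 0.032 0 0 0 0 0;0 0.04 0 0 0 0 0"

```text
time: 10.4
tcp_pos: [628.0, -173.9, 15.1]
tcp_rot: [2.163, 2.276, 0.0]
force: [0.9, -1.8, 1.0]
opening: 0.5
```

```bash
python3 -c "
from h import *
tgt(-30,-148,15,0)
"
```

```text
gauge pos [ -30.13214257 -287.40590581] 15.079429641638018 t 10.4 F [ 0.9 -1.8  1. ] -0.4119686709026244
shift [ 1.394e-01  1.000e-03 -1.000e-04] turn [0.0002 0.0002 0.001 ]
```

carry_out:
  deltas: "0 0.01 0 0 0 0 0.001;0 0.02 0 0 0 0 0.001;0 0.03 0 0 0 0 0.001;0 0.04 0 0 0 0 0.001;0 0.05 0 0 0 0 0.001"

```text
time: 10.9
tcp_pos: [625.5, -123.0, 15.0]
tcp_rot: [2.17, 2.269, 0.0]
force: [1.1, -1.5, -0.2]
opening: 0.3
```

carry_out:
  deltas: "0 0.01 0 0 0 0 0;0 0.02 0 0 0 0 0;0 0.03 0 0 0 0 0;0 0.04 0 0 0 0 0;0 0.05 0 0 0 0 0"

```text
time: 11.4
tcp_pos: [623.2, -72.3, 15.0]
tcp_rot: [2.17, 2.269, 0.0]
force: [1.4, -2.4, 0.6]
opening: 0.4
```

carry_out:
  deltas: "0 0.008 0 0 0 0 0;0 0.016 0 0 0 0 0;0 0.022 0 0 0 0 0;0 0.028 0 0 0 0 0;0 0.032 0 0 0 0 0"

```text
time: 11.9
tcp_pos: [621.7, -39.8, 14.9]
tcp_rot: [2.17, 2.269, 0.0]
force: [0.6, -1.5, 1.4]
opening: 0.5
```

```bash
python3 -c "
from h import *
tgt(-30,-148,15,0)
"
```

```text
gauge pos [ -30.44945012 -153.23332569] 14.887741081891996 t 11.9 F [ 0.6 -1.5  1.4] -0.20344941301637476
shift [ 0.0052  0.0004 -0.0001] turn [ 0.0002  0.0002 -0.    ]
```

carry_out:
  deltas: "0 0.001 0 0 0 0 0;0 0.002 0 0 0 0 0;0 0.003 0 0 0 0 0;0 0.004 0 0 0 0 0"

```text
time: 12.3
tcp_pos: [621.5, -36.0, 14.9]
tcp_rot: [2.17, 2.269, 0.0]
force: [1.2, -1.0, 1.8]
opening: 0.6
```

carry_out:
  deltas: "0 0.001 0 0 0 0 0;0 0.002 0 0 0 0 0;0 0.002 0 0 0 0 0"

```text
time: 12.6
tcp_pos: [621.4, -34.1, 14.9]
tcp_rot: [2.17, 2.269, -0.0]
force: [0.7, -3.9, 1.0]
opening: 0.6
```

carry_out:
  deltas: "0 0.001 0 0 0 0 0;0 0.001 0 0 0 0 0;0 0.002 0 0 0 0 0;0 0.002 0 0 0 0 0"

```text
time: 13.0
tcp_pos: [621.4, -34.0, 14.9]
tcp_rot: [2.168, 2.268, -0.003]
force: [-0.3, -19.4, -0.4]
opening: 0.2
```

The jaw stopped hard at y ≈ -147.5, where it was expected. I'll retreat and check.

carry_out:
  deltas: "0 -0.02 0 0 0 0 0;0 -0.04 0 -0.01 0 0 0;0 -0.05 0 -0.06 0 0 0;0 -0.06 0 -0.11 0 0 0;0 -0.11 0 -0.14 0 0 0"

```text
time: 13.5
tcp_pos: [626.7, -133.3, 153.9]
tcp_rot: [2.164, 2.27, 0.001]
force: [0.6, -1.5, -0.2]
opening: 0.5
```

carry_out:
  deltas: "0 -0.05 0 0 0 0 0;0 -0.1 0 0 0 0 0;0 -0.15 0 0 0 0 0;0 -0.2 0 0 0 0 0;0 -0.24 0 0 0 0 0"

```text
time: 14.0
tcp_pos: [637.7, -375.5, 154.6]
tcp_rot: [2.165, 2.269, 0.001]
force: [0.3, 0.5, 0.1]
opening: 0.6
```

Run:
```python
from h import *
from cell import *
s=[]
for n,(a,b,cc,d) in dict(top=(125,205,195,335),side=(125,205,215,355)).items():
    c=camera(n);pickle.dump(c,open(n+'5.pkl','wb'))
    s.append(cv2.resize(c['pixels'][a:b,cc:d,::-1],None,fx=3.7*1.0,fy=3.7,interpolation=cv2.INTER_CUBIC))
cv2.imwrite('pics/fin.png',np.vstack(s))
print(state()['force'],state()['time'])
```

```text
[-0.22194546  0.03587872 -1.04498761] 14.1
```

View pics/fin.png

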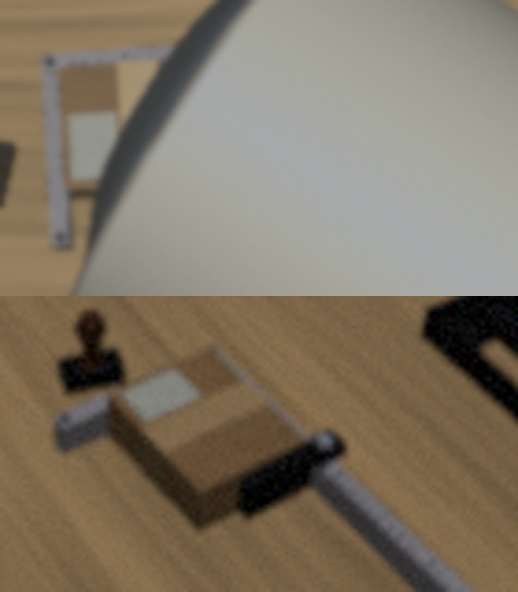

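carry_out:
  deltas: "0 -0.2 -0.25 -0.06 0 0 0;0 -0.2 -0.25 -0.06 0 0 0;0 -0.2 -0.25 -0.06 0 0 0;0 -0.2 -0.25 -0.06 0 0 0;0 -0.2 -0.25 -0.06 0 0 0"

```text
time: 14.6
tcp_pos: [453.1, -536.8, 199.9]
tcp_rot: [2.168, 2.266, 0.001]
force: [1.1, -0.1, 0.5]
opening: 0.3
```

carry_out:
  deltas: "0 -0.07 -0.07 0 0 0 0;0 -0.07 -0.07 0 0 0 0;0 -0.07 -0.07 0 0 0 0"

```text
time: 14.9
tcp_pos: [381.8, -613.5, 199.5]
tcp_rot: [2.173, 2.261, -0.001]
force: [0.9, 0.4, 0.0]
opening: 0.2
```

Run:
```python
from h import *
from cell import *
c=camera('top');c['pixels']=np.mean([camera('top')['pixels'] for _ in range(4)],0).astype('uint8')
pickle.dump(c,open('top6.pkl','wb'))
im=c['pixels']
cv2.imwrite('pics/fin2.png',cv2.resize(im[125:190,200:300,::-1],None,fx=8,fy=8,interpolation=cv2.INTER_CUBIC))
```

```text
(no output)
```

View pics/fin2.png

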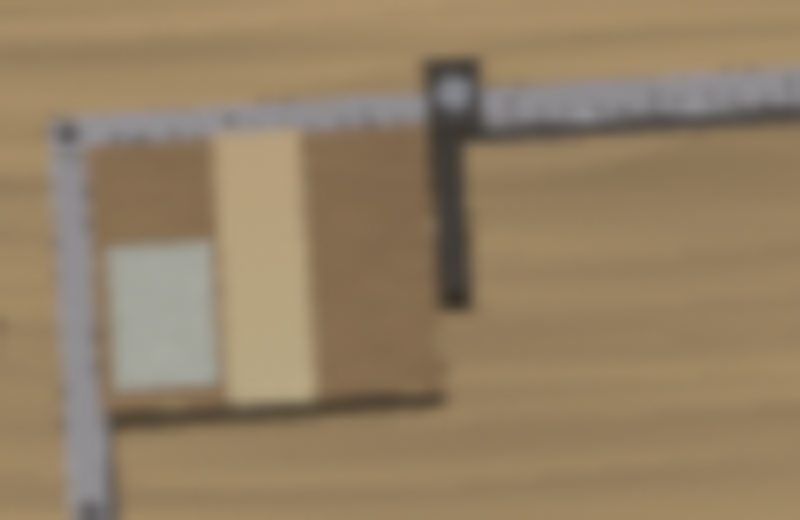

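Run:
```python
from h import *
c=pickle.load(open('top6.pkl','rb'));im=cv2.cvtColor(c['pixels'],cv2.COLOR_RGB2HSV)
for gy in (-15,-30,-95,-108):
    p=lambda x,z:(proj(c,np.append(g2w(x,gy),z))[0]-[200,125])*8
    print(gy,[np.round(p(x,z)).tolist() for x,z in((14,30),(0,45),(-1.5,45),(-95,45),(0,30))])
    u=int(round(p(0,45)[0]/8+200)); r=slice(134,150)
    print(im[r,u,1].tolist())
```

```text
-15 [[138.0, 115.0], [135.0, 144.0], [136.0, 148.0], [151.0, 413.0], [140.0, 154.0]]
[94, 93, 94, 93, 74, 25, 7, 6, 33, 79, 98, 99, 99, 101, 100, 101]
-30 [[180.0, 112.0], [178.0, 141.0], [178.0, 145.0], [194.0, 410.0], [182.0, 151.0]]
[93, 94, 95, 88, 58, 17, 4, 9, 48, 86, 99, 100, 100, 100, 101, 101]
-95 [[363.0, 100.0], [364.0, 128.0], [364.0, 133.0], [381.0, 397.0], [365.0, 139.0]]
[95, 93, 72, 24, 7, 8, 30, 76, 97, 100, 101, 100, 101, 100, 100, 100]
-108 [[400.0, 97.0], [401.0, 126.0], [401.0, 130.0], [419.0, 395.0], [402.0, 136.0]]
[94, 88, 61, 17, 5, 9, 46, 84, 97, 99, 101, 100, 100, 100, 99, 100]
```

The fence strip is about 31 px wide against 29 px expected, so a gap of up to 0.6 mm along the long fence can't be ruled out. There is ample time, so I'll settle it with one gentle push on the long side.

```bash
python3 -c "
from h import *
tgt(-150,-60,150,np.pi/2)"
```

```text
gauge pos [-290.10200227 -710.88942537] 199.75260285615028 t 15.15 F [-0.2  0.8  0.3] -1.134323259019273
shift [0.651  0.1403 0.0483] turn [ 2.000e-04  1.000e-03 -2.499e-01]
```

carry_out:
  deltas: "70 0.651 0.14 0.03 0 0 -0.25;70 0.651 0.14 0.03 0 0 -0.25;70 0.651 0.14 0.03 0 0 -0.25;70 0.651 0.14 0.03 0 0 -0.25;70 0.651 0.14 0.03 0 0 -0.25"

```text
time: 15.65
tcp_pos: [428.6, -360.4, 188.2]
tcp_rot: [1.176, 2.907, -0.002]
force: [1.4, 1.5, -0.5]
opening: 37.2
```

```bash
python3 -c "
from h import *
tgt(-150,-60,150,np.pi/2)"
```

```text
gauge pos [-237.76082576 -464.81060838] 188.15821065634847 t 15.65 F [ 1.4  1.5 -0.5] -1.6095358793320913
shift [0.2342 0.3418 0.0371] turn [-0.0002  0.001  -0.1295]
```

carry_out:
  deltas: "70 0.234 0.342 0.037 0 0.001 -0.13;70 0.234 0.342 0.037 0 0.001 -0.13;70 0.234 0.342 0.037 0 0.001 -0.13;70 0.234 0.342 0.037 0 0.001 -0.13;70 0.234 0.342 0.037 0 0.001 -0.13"

```text
time: 16.15
tcp_pos: [470.0, -115.1, 165.6]
tcp_rot: [0.029, 3.141, -0.002]
force: [0.1, 0.3, 0.2]
opening: 69.9
```

```bash
python3 -c "
from h import *
tgt(-150,-60,100,np.pi/2)"
```

```text
gauge pos [-185.33022986 -221.5839484 ] 165.60671834679155 t 16.15 F [0.1 0.3 0.2] -1.914414721534728
shift [-0.0249  0.1636  0.0654] turn [-0.0002  0.0001 -0.0101]
```

carry_out:
  deltas: "70 -0.025 0.164 0.045 0 0 -0.01;70 -0.025 0.164 0.045 0 0 -0.01;70 -0.025 0.164 0.045 0 0 -0.01;70 -0.025 0.164 0.045 0 0 -0.01;70 -0.025 0.164 0.045 0 0 -0.01"

```text
time: 16.65
tcp_pos: [497.5, 52.4, 119.7]
tcp_rot: [0.077, -3.14, 0.001]
force: [0.5, -0.6, 0.2]
opening: 70.4
```

```bash
python3 -c "
from h import *
tgt(-140,-60,13,np.pi/2)"
```

```text
gauge pos [-150.30857384  -55.46059633] 119.71146337839903 t 16.65 F [ 0.5 -0.6  0.2] -1.6334766702250514
shift [-0.0103 -0.0045  0.1067] turn [-0.0001 -0.0001  0.0007]
```

carry_out:
  deltas: "55 -0.005 -0.005 0 0 0 0.001;55 -0.005 -0.005 0.045 0 0 0.001;55 -0.005 -0.005 0.09 0 0 0.001;55 -0.005 -0.005 0.106 0 0 0.001;55 -0.005 -0.005 0.106 0 0 0.001"

```text
time: 17.15
tcp_pos: [501.7, 46.9, 12.1]
tcp_rot: [0.066, -3.137, 0.001]
force: [0.4, 0.1, 0.0]
opening: 55.1
```

```bash
python3 -c "
from h import *
tgt(-112,-60,13,np.pi/2)"
```

```text
gauge pos [-146.39445683  -61.20519377] 12.071374505066359 t 17.15 F [0.4 0.1 0. ] -1.6368621897993287
shift [-0.0344  0.0013 -0.0011] turn [-0.0001 -0.0006 -0.0004]
```

carry_out:
  deltas: "55 -0.01 0 -0.001 0 0 -0.0004;55 -0.02 0 -0.001 0 0 -0.0004;55 -0.026 0 -0.001 0 0 -0.0004;55 -0.03 0 -0.001 0 0 -0.0004;55 -0.033 0 -0.001 0 0 -0.0004"

```text
time: 17.65
tcp_pos: [535.4, 48.3, 13.4]
tcp_rot: [0.07, -3.138, 0.001]
force: [-0.0, 0.3, 0.1]
opening: 54.9
```

carry_out:
  deltas: "55 -0.001 0 0 0 0 0;55 -0.002 0 0 0 0 0;55 -0.003 0 0 0 0 0;55 -0.003 0 0 0 0 0"

```text
time: 18.05
tcp_pos: [538.3, 48.4, 13.4]
tcp_rot: [0.07, -3.138, 0.001]
force: [-0.2, 0.7, 0.3]
opening: 55.5
```

```bash
python3 -c "
from h import *
tgt(-109.3,-60,13,np.pi/2)"
```

```text
gauge pos [-109.7417909   -61.27578266] 13.392587603008165 t 18.05 F [-0.2  0.7  0.3] -1.6350382709323532
shift [-0.0004  0.0013  0.0004] turn [-0.0001 -0.0005 -0.    ]
```

carry_out:
  deltas: "55 -0.001 0 0 0 0 0;55 -0.001 0 0 0 0 0;55 -0.002 0 0 0 0 0;55 -0.002 0 0 0 0 0"

```text
time: 18.45
tcp_pos: [538.8, 48.5, 13.3]
tcp_rot: [0.07, -3.135, 0.001]
force: [-7.8, -0.8, 5.8]
opening: 54.9
```

carry_out:
  deltas: "55 -0.001 0 0 0 0 0;55 -0.001 0 0 0 0 0"

```text
time: 18.65
tcp_pos: [538.8, 48.5, 13.1]
tcp_rot: [0.071, -3.133, 0.001]
force: [-7.3, -1.1, 5.6]
opening: 54.9
```

It stopped at x = -109.2, the same position as at first seating, so the carton is flush. I'll retreat and take a last look.

carry_out:
  deltas: "55 0.02 0 0 0 0 0;55 0.04 0 -0.01 0 0 0;55 0.05 0 -0.05 0 0 0;55 0.06 0 -0.1 0 0 0;55 0.1 0 -0.15 0 0 0"

```text
time: 19.15
tcp_pos: [451.2, 44.5, 154.4]
tcp_rot: [0.07, -3.137, 0.001]
force: [0.7, -0.3, 0.9]
opening: 54.9
```

carry_out:
  deltas: "55 0 0.05 -0.01 0 0 0;55 0 0.1 -0.02 0 0 0;55 0 0.15 -0.04 0 0 0;55 0 0.2 -0.06 0 0 0;55 0 0.24 -0.06 0 0 0"

```text
time: 19.65
tcp_pos: [441.1, 286.6, 216.5]
tcp_rot: [0.07, -3.14, -0.001]
force: [0.5, -0.5, -0.7]
opening: 55.2
```

Run:
```python
from h import *
from cell import *
c=camera('side');d=camera('top')
cv2.imwrite('pics/fin3.png',np.vstack([cv2.resize(c['pixels'][120:200,215:355,::-1],(518,296),interpolation=cv2.INTER_CUBIC),cv2.resize(d['pixels'][125:205,195:335,::-1],(518,296),interpolation=cv2.INTER_CUBIC)]))
```

```text
(no output)
```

View pics/fin3.png

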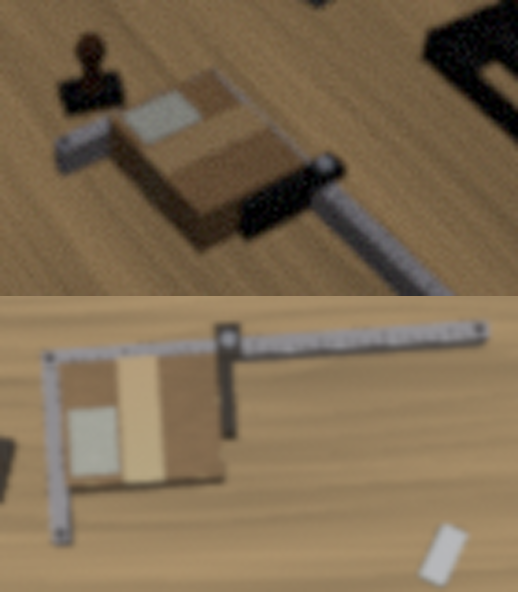

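Both views show the carton in the corner with the jaw against its end (column 220 in the lower view). The eraser and stamp have not moved.

```bash
python3 -c "
from cell import *
print(close_job())"
```

```text
the job is handed in; nothing more can be done
None
```

The brown carton is seated in the corner of the gauge, the jaw is against its other end, and the job is handed in after about 20 s of the 64 s allowed. I pushed the carton first against the long fence, then against the short fence, and then slid the jaw up to it.

- **Contact checks:** every push ended in a clear force rise, with the tool within about 2 mm of where a seated carton or jaw should stop it. Wrist force stayed below about 35 N.
- **Long fence:** after the jaw was set, the top image could not rule out a gap of about 0.5 mm. A gentle extra push on the long side, made after the jaw was set, met contact at x = -109.2 mm. First seating stopped at -109.3 mm, so the side is flush to within about 0.4 mm.
- **Final pictures:** both show the carton flush on both fences with the jaw touching. The eraser and stamp have not moved. I did not re-check the other bystanders in the last picture, but the arm passed well clear of them.

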